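# Press a grit coupon in the blue locking pliers and release it

### The arm

A 6-joint arm with a two-finger parallel gripper is mounted at the origin on the work surface. World frame = base frame: x ahead of the robot, y to its left, z up, the work surface at z = 0. Lengths are in m, angles in rad, forces in N, time in s.
With the tool pointing down it reaches from about 0.35 to 0.85 m from the base axis. Payload 8.1 kg.
Tool frame: the origin (TCP) lies on the mounting face of the last link; the fingertips stand 186 mm ahead of it and the grasp point (between the pads) lies 167 mm ahead of it; z points along the fingers, y is the line along which they close (so a half turn about z gives the same grasp; the last joint's range is limited). The gripper opens to 93 mm and grips with 3 to 60 N. Pads are 15 mm wide; open, the fingers measure 128 mm over their backs; the gripper's body (75 mm by 188 mm) begins 65 mm behind the grasp point.
Start: joints at [1.126, 0.13, 1.488, -0, 1.523, -0.085], TCP at [0.211, 0.562, 0.405] pointing down, gripper open.
Joint ranges: [-2.96, 2.96], [-0.89, 2.26], [0.02, 2.5], [-1.34, 4.48], [0, 2.73], [-2.66, 2.66]. Speed limits (rad/s): [2.39, 2.39, 2.79, 3.14, 3.14, 3.14].

### API

Orientations are given as a rotation vector (axis times angle).
In Python, from plant import read_state, read_camera, camera_params, close_job gives the robot as it stands. The module is installed in compiled form; this text tells all that it offers.
- The arm moves only by the tool servo_tool, never from a script. Its argument "increments" is a list of rows, each an object with "slide": the shift along the tool's x, y, z in mm, a list of three; "dr": the turn, a rotation vector about the tool's x, y, z in rad, a list of three; "jaw": the closure, from 0 (fully open) to 1 (shut). In form: [{"slide": [x, y, z], "dr": [ax, ay, az], "jaw": jaw}, ...]. A call has 1 to 20 rows; each row is the pose to reach, as a shift and turn from the pose commanded when the call began, along the tool's axes at that moment; what a row does not reach only later rows make up. A row lasts 1/10 s, in which the tool goes at most 50 mm and 8.59 degrees, less where a joint would pass 70% of its speed; a pose out of reach is approached as far as the arm can. A call with a gripper value outside its range is refused whole. The fingers move at their own pace and stop on an object; "force" is the grip in N (left out, the last holds). Time passes only in rows, so rows that repeat a pose let the fingers close. It gives the time, the measured TCP pose, the force, the opening and the grip force at its end, in the units of the state.
- read_state(): the state, without advancing time (a new reading comes with each control period).
- read_camera(name): name is "scene" or "top" or "wrist"; returns (picture, depth): 480x640x3 uint8, red, green, blue; 480x640 float32, m along the optical axis (not along the pixel's ray), 0 where there is no reading.
- camera_params(name): a dict with "fx", "fy", "cx", "cy" (pixels), "k1" (the pictures are not rectified: a ray, as slopes to the right and down, at radius r is drawn at 1 + k1 r^2 times it, then the intrinsics apply), "rvec" (rotation vector, rad) and "tvec" (3), from world to camera coordinates, as OpenCV has them. Camera axes: x right, y down, z forward; pixel columns grow to the right and rows downward; lengths in m; the calibration is good to about 2 mm. A picture is of the moment at which its call begins: read the wrist's pose just before it. camera_params takes no time and is no camera call; for the wrist camera it gives the pose at the moment of the call.
- close_job(): hands the job in; it is judged then, once.
The state is a dict: "t": time; "q": joint angles; "dq": joint speeds; "joint_torque": joint torques, N m; "tool_pos": TCP position; "orientation": TCP orientation; "force": force on the tool from outside, world axes, zero at the start; "wrist_torque": the same for the moment, N m; "opening": finger opening in m; "gripper_force": force on a finger pad.
Only numpy, scipy, OpenCV 4.12 (cv2) and the standard library are available. Lean on these libraries where they do the work, as an engineer would, in place of code of your own. Each camera call takes 0.05 s, during which the arm holds its last target. There are 200 camera calls.

### The job

The self-adhesive grit face of the coupon standing between the jaws of the blue-handled bench pliers needs a pressing. Squeeze the two blue handles together until the pliers lock over centre on the coupon, take the gripper off and let them hold by themselves for at least three seconds, then pull their red release lever sideways until the pliers spring fully open, and let go. Leave the coupon standing in its nest, and leave the black-handled pliers locked and the brass weight where they are.

Things in the scene. Friction and masses are not known exactly. Their poses are not given: they have to be found in the camera images.
- blue: Bench-mounted locking pliers with blue sleeves, open at the start, fixed on a grey plate 150 x 70 x 12 mm; pliers level, 60 mm above the bench, pivot pin top 77 mm. Origin on the bench under the pivot; own -x runs along the handles, roughly to the robot, +x to the jaws, z up. Handles swing level, equally and oppositely, and end 125 mm behind the pivot; only the bench lies under the sleeves.
- blue_grip_left (a point): Blue sleeve of the left (+y) handle: bar 80 x 13 wide x 16 mm high, centred on this point, 60 mm above the bench, 85 mm from the pivot; own x along it. Width over both sleeves at their middle: 62 mm open, 38 mm locked. Takes 5 to 10 N a side to squeeze; past dead centre (two thirds of the way) it snaps on to locked and stays.
- blue_grip_right (a point): Blue sleeve of the right (-y) handle, the mirror image of the left one.
- blue_left (a joint): Closing angle of each blue handle: 0 is fully open (start), 0.14 rad is locked; dead centre at 0.095. It rests only at either end.
- blue_tab (a point): Red upright pin at the tail of the blue release lever, 12 mm thick, from 66 to 102 mm above the bench; the point is on its axis at 87 mm. Locked, it stands near the pliers' middle line, 170 mm behind the pivot, clear of the sleeves by 40 mm. To release, pull it sideways to the pliers' own +y: after some 18 mm (2 N) they spring open and carry it to 55 mm from its locked place.
- coupon: Loose test coupon standing between the blue jaws: steel plate with red-brown grit face, 34 wide x 14 thick (own y) x 45 mm tall, 0.12 kg; origin at the centre of its underside, z up.
- blue_nest (a point): Centre of the floor of the shallow nest (rim 5 mm high) in which the coupon stands, 60 mm in front of the pivot, 30 mm above the bench.
- black: A second pair of the same pliers with black sleeves, already locked on an orange coupon that is curing; same build and origin, fixed to the bench beside the blue one, left or right of it. Not to be worked.
- black_left (a joint): Opening angle of each black handle: 0 is locked (start), 0.14 rad is open.
- weight: Loose brass loading weight, 48 mm across and 54 mm tall with a neck and knob, 0.45 kg; origin at the centre of its underside. Stands to one side of the pliers, left or right; not needed.
- tray: White tray of spare coupons, 150 x 110 x 35 mm, fixed, origin at the centre of its underside; not needed.
- blue_lever: The blue pliers' release lever with its red pin: flat steel bar 60 long x 7 wide x 6 mm, 71 mm above the bench, linked to the toggle: it swings in as the handles close. Origin on its hinge at the left handle's rear end, 60 mm above the bench; own -x points along the lever to the pin, 62 mm from the origin.
Mind the look-alikes: they are no part of the job. What is meant by the coupon is not green, pink or purple, and is the smaller of those in its own colour.

How it is judged:
By the outcome, as a careful person would: the job done as asked, in the order asked, and still so for the second after the job is handed in, with the robot touching nothing.
It also fails if it takes over 48 s, if anything falls off the work surface, if the arm or the gripper's body presses on something with over 40 N, if the wrist force passes 120 N, or if a joint passes its speed limit or range.

## Working session

There is one attempt and no reset: what is moved stays moved. The work goes in short steps, Python scripts to look and compute and a tool call to move; the robot and the scene stay as the last step left them, time stands still between calls to the robot, and variables do not carry over. Pictures are saved under pics/ and viewed, at most 10 in all, crops included, and the job is handed in when it is done.

Besides the shell and the picture viewer there is one more tool, called after "Emit:" as name(argument=value, ...) on one line, values as JSON. servo_tool: Moves the arm, as the interface text tells. Its arguments: {"type":"object","properties":{"increments":{"type":"array"},"force":{"type":"number"}},"required":["increments"]}

```bash
mkdir -p pics; cat > h.py <<'E'
import numpy as np, cv2
from plant import *
def grab(n):
    p=camera_params(n); im,d=read_camera(n); return im,d,p
def pts(d,p):
    h,w=d.shape; v,u=np.mgrid[:h,:w]
    return cast(u.ravel(),v.ravel(),p,d=d.ravel()).reshape(h,w,3)
def rays(u,v,p):
    xd=(np.asarray(u,float)-p['cx'])/p['fx']; yd=(np.asarray(v,float)-p['cy'])/p['fy']
    x,y=xd.copy(),yd.copy()
    for _ in range(10):
        s=1+p['k1']*(x*x+y*y); x,y=xd/s,yd/s
    return np.stack([x,y,np.ones_like(x)],-1)
def cast(u,v,p,d=None,z=None):
    R=cv2.Rodrigues(np.array(p['rvec'],float))[0]; t=np.array(p['tvec'],float).ravel()
    r=rays(u,v,p); c=-R.T@t; w=r@R
    s=np.asarray(d) if d is not None else (z-c[2])/w[...,2]
    return c+w*s[...,None]
E
python3 - <<'E'
from h import *
for n in ("scene","top"):
    im,d,p=grab(n); cv2.imwrite(f"pics/{n}0.png",im[...,::-1]); np.savez(n+"0",im=im,d=d); print(n,p)
print(read_state())
E
```

```text
scene {'fx': 556.1494956253513, 'fy': 556.1494956253513, 'cx': 320.2635521494682, 'cy': 241.82902147012712, 'k1': -0.05009510437471261, 'rvec': array([ 0.8051703 ,  2.41352207, -1.30248081]), 'tvec': array([ 0.53348794, -0.16747576,  1.5737054 ])}
top {'fx': 513.3261436071542, 'fy': 513.3261436071542, 'cx': 321.79078336882804, 'cy': 239.98530592082238, 'k1': -0.0858243828249761, 'rvec': array([ 2.16368735, -2.09868401,  0.21954245]), 'tvec': array([-0.0319351 ,  0.67662769,  1.42235345])}
{'t': 0.1, 'q': array([ 1.12558393e+00,  1.31094928e-01,  1.48916789e+00,  1.15771868e-05,
        1.52304119e+00, -8.53585881e-02]), 'dq': array([ 7.07574839e-04, -9.90972293e-04, -4.82348691e-03, -2.39915853e-04,
        5.12734605e-06,  1.85073789e-04]), 'joint_torque': array([ 1.71746331e-03, -5.61336851e+01, -4.93099523e+01,  7.71502079e-02,
        2.91191804e-02, -6.67263544e-05]), 'tool_pos': array([0.21114451, 0.56139421, 0.40378792]), 'orientation': array([-5.62130457e-01, -3.09042358e+00,  2.58901181e-03]), 'force': array([ 0.15963667, -0.6098283 , -0.04500136]), 'wrist_torque': array([-0.03048427, -0.03402225,  0.06749538]), 'gripper_force': 0.0, 'opening': 0.09314693203408654}
```

View pics/scene0.png

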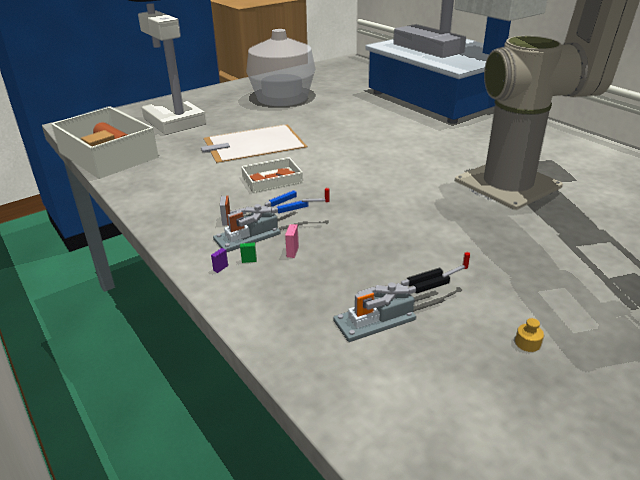

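View pics/top0.png

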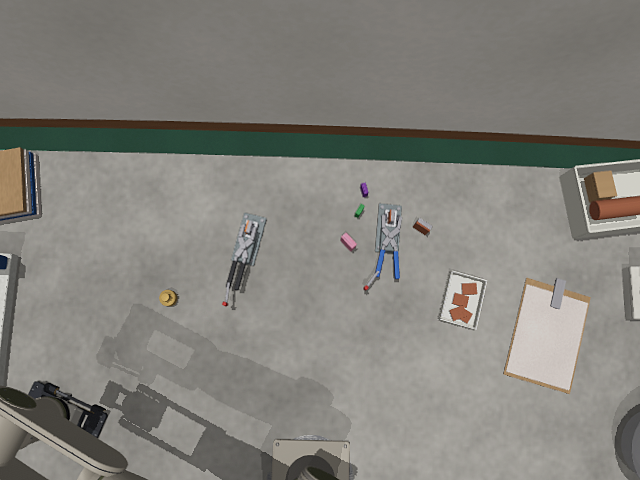

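The top view shows the blue pliers near (388,240) with jaws up and sleeves at (380,265) and (396,265), the red pin at (366,288), and the black pliers at (245,245). The scene view agrees. A larger brown look-alike stands at (422,227), and pink, green and purple ones stand to the left of the blue pliers.

```bash
python3 - <<'E'
from h import *
f=np.load("top0.npz"); im,d=f['im'],f['d']; p=camera_params("top")
hsv=cv2.cvtColor(im,cv2.COLOR_RGB2HSV)
m=((hsv[...,0]>100)&(hsv[...,0]<130)&(hsv[...,1]>120)).astype(np.uint8)
m[:, :340]=0;m[:,440:]=0; m[:180]=0; m[330:]=0
n,l,s,c=cv2.connectedComponentsWithStats(m)
ax=[]
for i in range(1,n):
    if s[i,4]<20: continue
    v,u=np.nonzero(l==i); P=cast(u,v,p,z=0.068)[:,:2]
    c,sz,a=cv2.minAreaRect((P*1000).astype(np.float32))
    D=np.linalg.svd(P-P.mean(0))[2][0]; D*=np.sign(D[0]); ax.append(D)
    print(s[i],P.mean(0),np.array(c),sz,np.degrees(np.arctan2(D[1],D[0])), np.median(cast(u,v,p,d=d[v,u])[:,2]))
m=(((hsv[...,0]<6)|(hsv[...,0]>174))&(hsv[...,1]>180)).astype(np.uint8)
m[:, :180]=0;m[:,400:]=0;m[:200]=0;m[340:]=0
n,l,s,c=cv2.connectedComponentsWithStats(m)
for i in range(1,n):
    if s[i,4]<8: continue
    v,u=np.nonzero(l==i); P=cast(u,v,p,z=0.102); print("red",s[i],P.mean(0),cast(u,v,p,d=d[v,u])[:,2].max())
for z,uv in ((.012,[(388,235),]),(.077,[(388,236)]),(.045,[(422,227),(348,242)])):
    for q in uv: print(uv,cast(*map(np.array,q),p,z=z))
print(cv2.Rodrigues(read_state()['orientation'])[0].round(3))
w,_,pw=grab("wrist"); print(pw)
cv2.imwrite("pics/crop.png",cv2.resize(im[170:310,320:450,::-1],None,fx=5,fy=5,interpolation=cv2.INTER_CUBIC)[:600])
E
```

```text
[376 249   9  28 112] [ 0.61912818 -0.17993238] [ 615.55041504 -178.91828918] (13.090893745422363, 79.92902374267578) -10.487062986985839 0.06870516257561765
[393 251   7  28 132] [ 0.61092663 -0.22635503] [ 611.85595703 -226.18946838] (78.65090942382812, 14.097722053527832) 3.6591997138535377 0.06845429452183949
[(388, 235)] [ 0.70888177 -0.21127091  0.012     ]
[(388, 236)] [ 0.69267623 -0.20170551  0.077     ]
[(422, 227), (348, 242)] [ 0.72972459 -0.30786047  0.045     ]
[(422, 227), (348, 242)] [ 0.67732548 -0.08862173  0.045     ]
[[-0.936  0.352 -0.001]
 [ 0.352  0.936 -0.002]
 [ 0.    -0.002 -1.   ]]
{'fx': 402.4174516407812, 'fy': 402.4174516407812, 'cx': 321.792641136961, 'cy': 242.2383847602743, 'k1': -0.002084940482295864, 'rvec': array([-2.40769499, -1.66857101, -0.2050599 ]), 'tvec': array([-0.59857524, -0.03032406,  0.39025969])}
```

Emit:
servo_tool(increments=[{"slide": [-646,-573,105],"dr": [0,0,-0.29],"jaw": 0},{"slide": [-646,-573,105],"dr": [0,0,-0.29],"jaw": 0},{"slide": [-646,-573,105],"dr": [0,0,-0.29],"jaw": 0},{"slide": [-646,-573,105],"dr": [0,0,-0.29],"jaw": 0},{"slide": [-646,-573,105],"dr": [0,0,-0.29],"jaw": 0},{"slide": [-646,-573,105],"dr": [0,0,-0.29],"jaw": 0},{"slide": [-646,-573,105],"dr": [0,0,-0.29],"jaw": 0},{"slide": [-646,-573,105],"dr": [0,0,-0.29],"jaw": 0},{"slide": [-646,-573,105],"dr": [0,0,-0.29],"jaw": 0},{"slide": [-646,-573,105],"dr": [0,0,-0.29],"jaw": 0},{"slide": [-646,-573,105],"dr": [0,0,-0.29],"jaw": 0},{"slide": [-646,-573,105],"dr": [0,0,-0.29],"jaw": 0},{"slide": [-646,-573,105],"dr": [0,0,-0.29],"jaw": 0},{"slide": [-646,-573,105],"dr": [0,0,-0.29],"jaw": 0},{"slide": [-646,-573,105],"dr": [0,0,-0.29],"jaw": 0},{"slide": [-646,-573,105],"dr": [0,0,-0.29],"jaw": 0},{"slide": [-646,-573,105],"dr": [0,0,-0.29],"jaw": 0},{"slide": [-646,-573,105],"dr": [0,0,-0.29],"jaw": 0},{"slide": [-646,-573,105],"dr": [0,0,-0.29],"jaw": 0},{"slide": [-646,-573,105],"dr": [0,0,-0.29],"jaw": 0}])

```text
t: 2.15
tool_pos: [0.6138, -0.2021, 0.2989]
orientation: [-0.111, -3.138, -0.001]
force: [-0.2, 0.0, 1.0]
opening: 0.0927
gripper_force: 0.0
```

```bash
cat > look.py <<'E'
from h import *
import sys
s=read_state(); R=cv2.Rodrigues(s['orientation'])[0]; T=s['tool_pos']
im,d,p=grab("wrist"); cv2.imwrite(f"pics/{sys.argv[1]}.png",im[...,::-1])
print("t",s['t'],T,R[:,1].round(4))
hsv=cv2.cvtColor(im,cv2.COLOR_RGB2HSV); out=[]
m=((hsv[...,0]>100)&(hsv[...,0]<130)&(hsv[...,1]>120)).astype(np.uint8)
def rep(m,z,name,amin):
    n,l,st,_=cv2.connectedComponentsWithStats(m)
    for i in range(1,n):
        if st[i,4]<amin: continue
        v,u=np.nonzero(l==i); P=cast(u,v,p,d=d[v,u]); P=P[d[v,u]>0]
        if len(P)<20: continue
        zt=np.percentile(P[:,2],95); Q=P[P[:,2]>zt-.006]
        c,sz,a=cv2.minAreaRect((Q[:,:2]*1000).astype(np.float32))
        D=np.linalg.svd(Q[:,:2]-Q[:,:2].mean(0),full_matrices=False)[2][0]; D=D*np.sign(D[0])
        print(name,st[i],"c",np.round(c,1),np.round(sz,1),"ang",np.degrees(np.arctan2(D[1],D[0])).round(2),"z",zt.round(4),"tool-rel mm",(R.T@(np.array([c[0]/1e3,c[1]/1e3,zt])-T)*1000).round(1))
rep(m,.068,"blue",200)
m=(((hsv[...,0]<5)|(hsv[...,0]>175))&(hsv[...,1]>190)).astype(np.uint8)
rep(m,.102,"red",60)
E
python3 look.py w1
```

```text
t 2.15 [ 0.61383031 -0.20214176  0.29894104] [7.050e-02 9.975e-01 8.000e-04]
blue [ 249  190   47  142 3577] c [ 611.  -229.9] [79.4 12.8] ang 3.88 z 0.0696 tool-rel mm [  0.5 -28.  229.3]
blue [ 337  191   43  141 3191] c [ 614.9 -181.8] [13.3 80. ] ang -10.75 z 0.0695 tool-rel mm [  0.   20.2 229.4]
red [445 101  25  28 530] c [ 540.2 -140.5] [10.4 10.9] ang 16.58 z 0.1036 tool-rel mm [ 77.6  56.1 195.5]
```

View pics/w1.png

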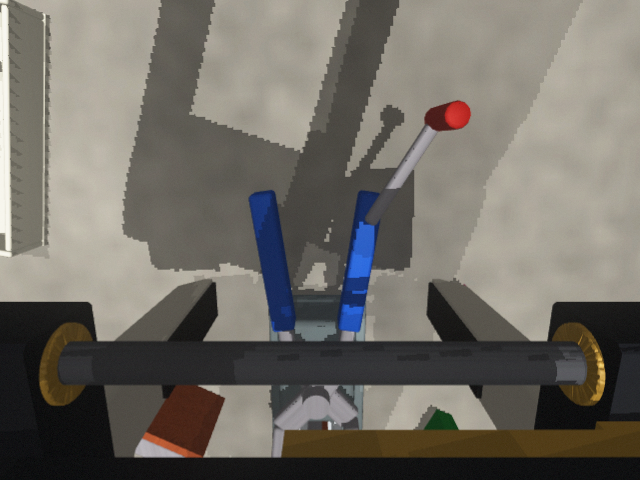

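The wrist view shows the sleeves at (262–283, 190–330) and (350–370, 190–330), with the pin at (455,115). The sleeve midline lies about 3.5 mm to the tool's −y. Next I correct that, descend and squeeze.

Emit:
servo_tool(force=25, increments=[{"slide": [3,-3.5,15],"dr": [0,0,-0.01],"jaw": 0},{"slide": [5,-3.5,35],"dr": [0,0,-0.01],"jaw": 0},{"slide": [5,-3.5,55],"dr": [0,0,-0.01],"jaw": 0},{"slide": [5,-3.5,68],"dr": [0,0,-0.01],"jaw": 0},{"slide": [5,-3.5,71],"dr": [0,0,-0.01],"jaw": 0},{"slide": [5,-3.5,71],"dr": [0,0,-0.01],"jaw": 0.2},{"slide": [5,-3.5,71],"dr": [0,0,-0.01],"jaw": 0.3},{"slide": [5,-3.5,71],"dr": [0,0,-0.01],"jaw": 0.35},{"slide": [5,-3.5,71],"dr": [0,0,-0.01],"jaw": 0.4},{"slide": [5,-3.5,71],"dr": [0,0,-0.01],"jaw": 0.45},{"slide": [5,-3.5,71],"dr": [0,0,-0.01],"jaw": 0.5},{"slide": [5,-3.5,71],"dr": [0,0,-0.01],"jaw": 0.55},{"slide": [5,-3.5,71],"dr": [0,0,-0.01],"jaw": 0.6},{"slide": [5,-3.5,71],"dr": [0,0,-0.01],"jaw": 0.65},{"slide": [5,-3.5,71],"dr": [0,0,-0.01],"jaw": 0.65},{"slide": [5,-3.5,71],"dr": [0,0,-0.01],"jaw": 0.65},{"slide": [5,-3.5,71],"dr": [0,0,-0.01],"jaw": 0.65},{"slide": [5,-3.5,71],"dr": [0,0,-0.01],"jaw": 0.65}])

```text
t: 4.0
tool_pos: [0.609, -0.205, 0.229]
orientation: [0.094, 3.14, 0.001]
force: [-1.9, 4.5, 4.4]
opening: 0.0375
gripper_force: 25.0
```

Emit:
servo_tool(increments=[{"slide": [0,0,0],"dr": [0,0,0],"jaw": 0.4},{"slide": [0,0,0],"dr": [0,0,0],"jaw": 0.2},{"slide": [0,0,0],"dr": [0,0,0],"jaw": 0},{"slide": [0,0,0],"dr": [0,0,0],"jaw": 0},{"slide": [0,0,-20],"dr": [0,0,0],"jaw": 0},{"slide": [0,0,-45],"dr": [0,0,0],"jaw": 0},{"slide": [0,0,-70],"dr": [0,0,0],"jaw": 0},{"slide": [0,0,-70],"dr": [0,0,0],"jaw": 0},{"slide": [0,0,-70],"dr": [0,0,0],"jaw": 0}])

```text
t: 4.9
tool_pos: [0.6091, -0.2055, 0.2993]
orientation: [0.094, 3.139, -0.001]
force: [0.7, 0.3, -0.5]
opening: 0.0925
gripper_force: 0.0
```

```bash
python3 look.py w2
```

```text
t 4.9 [ 0.60912081 -0.20551461  0.29925878] [ 5.980e-02  9.982e-01 -7.000e-04]
blue [ 288  193   25  140 3269] c [ 609.4 -218.6] [12.7 79.6] ang -3.88 z 0.0696 tool-rel mm [ -0.7 -12.9 229.7]
blue [ 333  193   28  141 2903] c [ 611.4 -192.9] [13.1 79.6] ang -4.87 z 0.0696 tool-rel mm [ -1.2  12.9 229.7]
red [326  82  27  29 565] c [ 524.8 -194.3] [10.4 11.2] ang -25.15 z 0.1036 tool-rel mm [ 85.2   6.3 195.5]
```

View pics/w2.png

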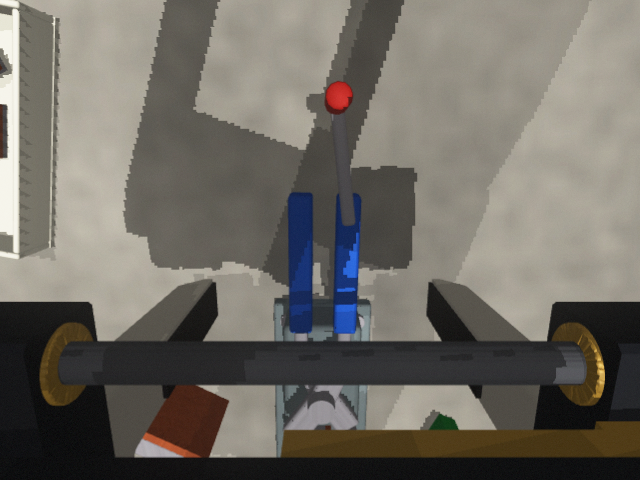

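The pliers are locked: the sleeves are parallel and 38 mm over, and the pin is at (339,97), 85 mm behind the tool and 6 mm to +y. I hold for over 3 s while moving over so the pin stands between the open fingers.

Emit:
servo_tool(increments=[{"slide": [20,10,-5],"dr": [0,0,0],"jaw": 0},{"slide": [40,20,-5],"dr": [0,0,0],"jaw": 0},{"slide": [60,30,-5],"dr": [0,0,0],"jaw": 0},{"slide": [84,38,-5],"dr": [0,0,0],"jaw": 0},{"slide": [84,38,-5],"dr": [0,0,0],"jaw": 0},{"slide": [84,38,-5],"dr": [0,0,0],"jaw": 0},{"slide": [84,38,-5],"dr": [0,0,0],"jaw": 0},{"slide": [84,38,-5],"dr": [0,0,0],"jaw": 0},{"slide": [84,38,-5],"dr": [0,0,0],"jaw": 0},{"slide": [84,38,-5],"dr": [0,0,0],"jaw": 0},{"slide": [84,38,-5],"dr": [0,0,0],"jaw": 0},{"slide": [84,38,-5],"dr": [0,0,0],"jaw": 0},{"slide": [84,38,-5],"dr": [0,0,0],"jaw": 0},{"slide": [84,38,-5],"dr": [0,0,0],"jaw": 0},{"slide": [84,38,-5],"dr": [0,0,0],"jaw": 0},{"slide": [84,38,-5],"dr": [0,0,0],"jaw": 0},{"slide": [84,38,-5],"dr": [0,0,0],"jaw": 0},{"slide": [84,38,-5],"dr": [0,0,0],"jaw": 0},{"slide": [84,38,-5],"dr": [0,0,0],"jaw": 0},{"slide": [84,38,-5],"dr": [0,0,0],"jaw": 0}])

```text
t: 6.95
tool_pos: [0.5273, -0.1624, 0.3037]
orientation: [-0.094, -3.14, -0.0]
force: [0.3, 0.6, 0.3]
opening: 0.0932
gripper_force: 0.0
```

Emit:
servo_tool(increments=[{"slide": [0,0,0],"dr": [0,0,0],"jaw": 0},{"slide": [0,0,0],"dr": [0,0,0],"jaw": 0},{"slide": [0,0,0],"dr": [0,0,0],"jaw": 0},{"slide": [0,0,0],"dr": [0,0,0],"jaw": 0},{"slide": [0,0,0],"dr": [0,0,0],"jaw": 0},{"slide": [0,0,0],"dr": [0,0,0],"jaw": 0},{"slide": [0,0,0],"dr": [0,0,0],"jaw": 0},{"slide": [0,0,0],"dr": [0,0,0],"jaw": 0},{"slide": [0,0,0],"dr": [0,0,0],"jaw": 0},{"slide": [0,0,0],"dr": [0,0,0],"jaw": 0},{"slide": [0,0,0],"dr": [0,0,0],"jaw": 0},{"slide": [0,0,0],"dr": [0,0,0],"jaw": 0},{"slide": [0,0,10],"dr": [0,0,0],"jaw": 0},{"slide": [0,0,20],"dr": [0,0,0],"jaw": 0},{"slide": [0,0,30],"dr": [0,0,0],"jaw": 0},{"slide": [0,0,38],"dr": [0,0,0],"jaw": 0},{"slide": [0,0,38],"dr": [0,0,0],"jaw": 0},{"slide": [0,0,38],"dr": [0,0,0],"jaw": 0}])

```text
t: 8.75
tool_pos: [0.5272, -0.1623, 0.2654]
orientation: [-0.094, -3.139, -0.0]
force: [-0.4, 0.3, -0.5]
opening: 0.0932
gripper_force: 0.0
```

```bash
python3 look.py w3
```

```text
t 8.75 [ 0.52721427 -0.16231815  0.26535522] [5.970e-02 9.982e-01 2.000e-04]
blue [ 210  384   34   74 2181] c [ 559.1 -206.3] [ 21.2 124. ] ang -4.62 z 0.0695 tool-rel mm [-34.6 -42.1 195.8]
blue [ 262  385   27   73 1427] c [ 562.  -185.4] [ 14.8 119.2] ang -12.55 z 0.0696 tool-rel mm [-36.3 -21.  195.7]
red [ 228  276   39   54 1200] c [ 524.1 -193.8] [11.1 11.2] ang -26.34 z 0.1033 tool-rel mm [  1.1 -31.6 162.1]
```

View pics/w3.png

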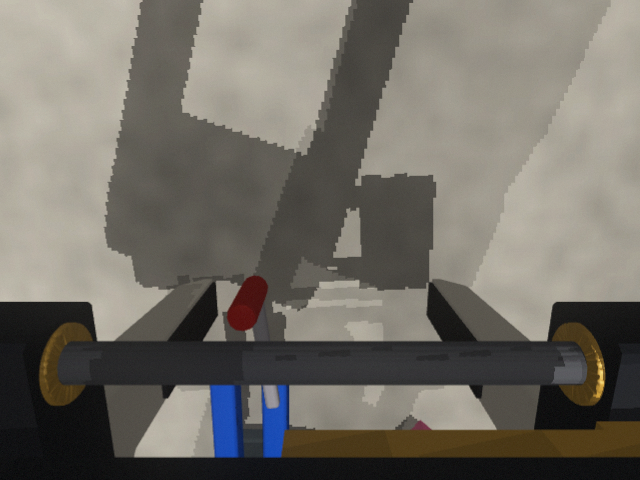

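The pin, with its top at (245,312), stands between the fingers, beside the left (−y) one. Still locked after more than 4 s, so I push the pin to +y.

Emit:
servo_tool(increments=[{"slide": [0,4,0],"dr": [0,0,0],"jaw": 0},{"slide": [0,7,0],"dr": [0,0,0],"jaw": 0},{"slide": [0,9,0],"dr": [0,0,0],"jaw": 0},{"slide": [0,11,0],"dr": [0,0,0],"jaw": 0},{"slide": [0,13,0],"dr": [0,0,0],"jaw": 0},{"slide": [0,15,0],"dr": [0,0,0],"jaw": 0},{"slide": [0,17,0],"dr": [0,0,0],"jaw": 0},{"slide": [0,19,0],"dr": [0,0,0],"jaw": 0},{"slide": [0,21,0],"dr": [0,0,0],"jaw": 0},{"slide": [0,23,0],"dr": [0,0,0],"jaw": 0},{"slide": [0,25,0],"dr": [0,0,0],"jaw": 0},{"slide": [0,27,0],"dr": [0,0,0],"jaw": 0},{"slide": [0,29,0],"dr": [0,0,0],"jaw": 0},{"slide": [0,31,0],"dr": [0,0,0],"jaw": 0},{"slide": [0,33,0],"dr": [0,0,0],"jaw": 0},{"slide": [0,33,0],"dr": [0,0,0],"jaw": 0},{"slide": [0,33,0],"dr": [0,0,0],"jaw": 0}])

```text
t: 10.5
tool_pos: [0.5293, -0.1294, 0.2658]
orientation: [0.094, 3.14, -0.0]
force: [-0.0, 0.1, 0.6]
opening: 0.0929
gripper_force: 0.0
```

```bash
python3 look.py w4
```

```text
t 10.5 [ 0.52929629 -0.12937062  0.26576122] [ 0.0597  0.9982 -0.    ]
blue [ 220  385   34   73 1539] c [ 600.9 -178.6] [13.2 47.8] ang -8.39 z 0.0695 tool-rel mm [-74.4 -44.8 196.2]
blue [134 412  37  46 951] c [ 577.6 -207.3] [13.8 98.5] ang -23.86 z 0.0692 tool-rel mm [-52.9 -74.9 196.5]
red [286 312  28  29 364] c [ 536.  -139.6] [9.8 4.2] ang 86.48 z 0.1031 tool-rel mm [ -7.3  -9.8 162.7]
```

View pics/w4.png

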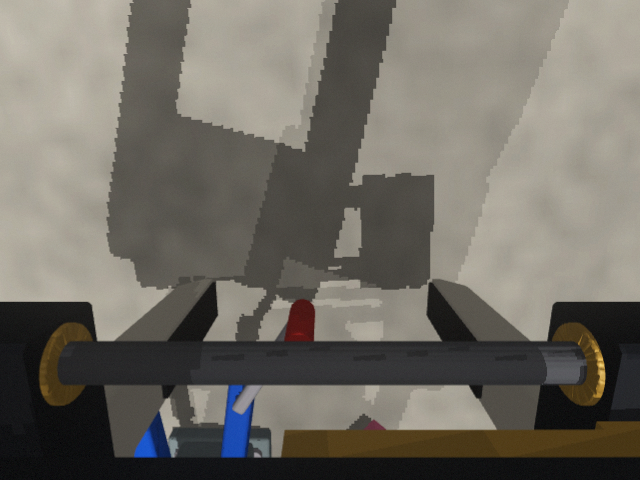

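The pliers have sprung open, and the pin at (300,320) stands free between the fingers. I lift straight up and back off.

Emit:
servo_tool(increments=[{"slide": [0,0,-20],"dr": [0,0,0],"jaw": 0},{"slide": [0,0,-45],"dr": [0,0,0],"jaw": 0},{"slide": [0,0,-75],"dr": [0,0,0],"jaw": 0},{"slide": [0,0,-110],"dr": [0,0,0],"jaw": 0},{"slide": [40,0,-130],"dr": [0,0,0],"jaw": 0},{"slide": [70,0,-130],"dr": [0,0,0],"jaw": 0},{"slide": [70,0,-130],"dr": [0,0,0],"jaw": 0},{"slide": [70,0,-130],"dr": [0,0,0],"jaw": 0},{"slide": [70,0,-130],"dr": [0,0,0],"jaw": 0}])

```text
t: 11.45
tool_pos: [0.4599, -0.1253, 0.3957]
orientation: [0.094, 3.14, -0.0]
force: [-0.3, 0.4, 0.2]
opening: 0.0929
gripper_force: 0.0
```

```bash
python3 - <<'E'
from h import *
im,_,p=grab("scene"); a=cv2.resize(im[160:350,190:510,::-1],None,fx=2.4,fy=2.4,interpolation=cv2.INTER_CUBIC)
cv2.imwrite("pics/end.png",a); print(read_state()['tool_pos'])
E
```

```text
[ 0.46000653 -0.12532654  0.39552769]
```

View pics/end.png

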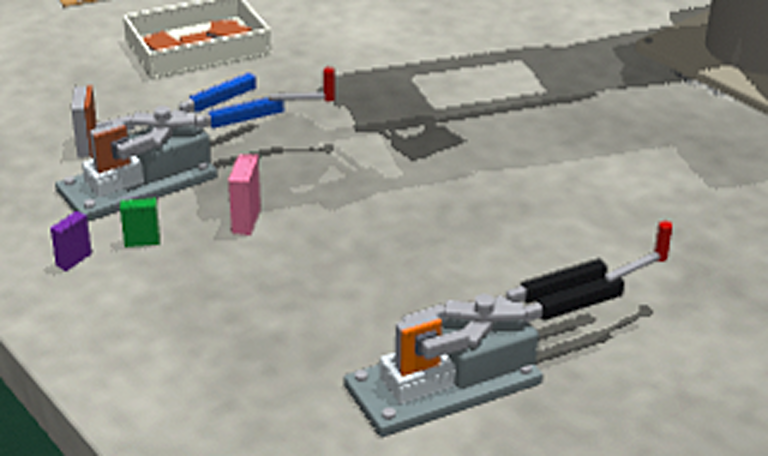

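The blue pliers are open with the coupon standing in its nest at (110,145). The black pliers are still locked and nothing else has moved.

```bash
python3 -c "from plant import *; print(close_job())"
```

```text
the job is handed in; nothing more can be done
None
```

The job is handed in at about 11.5 s: the blue pliers locked on the coupon, held by themselves for over four seconds and were released fully open, with the coupon standing in its nest, the black pliers still locked and the weight never approached.

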